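Index the turret stop and bring the indicator carriage up to it

ROBOT

A 6-joint arm with a two-finger parallel gripper is mounted at the origin on a cart in front of the work surface, level with it; the furniture and walls round the work are solid. World frame = base frame: x ahead of the robot, y to its left, z up, the work surface at z = 0. Lengths are in m, angles in degrees, forces in N, time in s.
With the tool pointing down it reaches from about 0.35 to 0.875 m from the base axis. Payload 4.2 kg.
Tool frame: the origin (TCP) lies on the centre line of the jaws, within the pads' length; the fingertips stand 25 mm ahead of it and the grasp point (between the pads) lies 6 mm ahead of it; x points along the fingers, z is the direction in which the jaws open and shut, and the axes are right-handed (so a half turn about x gives the same grasp; the last joint's range is limited). The gripper opens to 85 mm and grips with 20 to 120 N. Pads are 22 mm wide; open, the fingers measure 114 mm over their backs; the gripper's body (76 mm by 85 mm) begins 54 mm behind the grasp point. The pads swing forward as they close: fully open they stand 13 mm farther back than shut.
Start: joints at [84.202, 22.042, 0.453, 0, -68.411, -14.817], TCP at [0.22, 0.585, 0.232] pointing down, gripper open.
Joint ranges: [-179.83, 179.83], [-69.29, 118.12], [-61.27, 80.66], [-181.25, 117.63], [-171.15, -9.14], [-177.46, 177.46]. Speed limits (degrees/s): [159.86, 159.86, 180, 180, 180, 180].

INTERFACE

Orientations are given as a 3x3 rotation matrix whose columns are the frame's x, y, z axes.
In Python, from plant import ctrl, imaging, order gives the robot as it stands.
- The arm moves only by the tool arm_command, never from a script. Its argument "deltas" is a list of rows, each a list of 5 numbers: the shift along the tool's x, y, z in mm, then the turn about the tool's x in rad, then the opening, from 0 (shut) to 1 (fully open). A call has 1 to 12 rows; each row shifts and turns the commanded pose from where the row before left it, along the tool's axes as they then stand; what a row does not reach is not made up. A row lasts 1/8 s, in which the tool goes at most 62.5 mm and 10.7 degrees, less where a joint would pass 70% of its speed; a pose out of reach is approached as far as the arm can. A call with a gripper value outside its range is refused whole. The fingers move at their own pace and stop on an object; "squeeze" is the grip in N (left out, the last holds). Time passes only in rows, so rows that do not move let the fingers close. It gives the time, the measured TCP pose, the force and the opening at its end, in the units of the state.
- ctrl.read_state(): the state, without advancing time (a new reading comes with each control period).
- imaging.snapshot(name): name is "scene" or "top" or "wrist"; returns a dict with "image" (480x640x3 uint8, red, green, blue), "K" (3x3 intrinsics, pixels), "R" (3x3) and "t" (3): a world point X has camera coordinates R X + t. Camera axes: x right, y down, z forward; pixel columns grow to the right and rows downward; lengths in m; the calibration is good to about 2 mm. A picture is of the moment at which its call begins. There is no depth.
- order.finish_job(): hands the job in, once; it reports no verdict.
The state is a dict: "time_s": time; "joint_positions": joint angles; "joint_velocities": joint speeds; "tau": joint torques, N m; "position": TCP position; "tool_rot": TCP orientation; "contact_force": force on the tool from outside, world axes, zero at the start; "ft_torque": the same for the moment, N m; "opening": opening from 0.0 (shut) to 1.0 (fully open).
Only numpy, scipy, OpenCV 4.12 (cv2) and the standard library are available. Lean on these libraries where they do the work, as an engineer would, in place of code of your own. Each camera call takes 0.05 s, during which the arm holds its last target.

TASK

Flick the scalloped thumbwheel of the turret stop round, click by click, until the lobe with the brass stop screw has clicked in pointing straight up. Then gently push the indicator carriage along the rail (it has a steel push plate at its tail) until its stop rod rests against the brass screw, and leave it there. Do not touch the dial indicator or disturb the loose things round the bench.

Things in the scene. Friction and masses are not known exactly. Their poses are not given: they have to be found in the camera images.
- stop_bench: Taper-check bench, fixed to the worktop: dark grey base 186 x 350 mm, 16 mm high; steel rail along its y axis, turret stop at its +y end, and on its +x side a spindle between two centres (90 to 128 mm from the rail's centre line, up to 104 mm high). Origin under the rail's centre line on the worktop; z up, x away from the robot, give or take the yaw.
- wheel_centre (a point): Centre of the turret's upright aluminium thumbwheel, on its axle, 70 mm above the worktop; fixed to the bench, axes as stop_bench. The wheel is 12 mm thick along y; disc radius 32 mm, with six thumb lobes 60 degrees apart, 12 mm wide, round-ended (radius 6), reaching out to a radius of 52 mm. Above 33 mm over this point there are only lobes.
- wheel_top (a point): Fixed point straight above wheel_centre at the tip of the upper lobe, 122 mm above the worktop. In every clicked-in position one lobe points straight up to here. A fingertip beside it that pushes it along the bench's x past half way (30 degrees) clicks the wheel one place on: a spring roller pulls it home. Turns both ways without end; 3 to 8 N of push.
- screw_face (a point): Middle of the wheel's face that looks to the bench's -y; turns with the wheel. Six stop screws stand out of it, one at each lobe's angle, 24 mm from the axle: 24 (brass), 30, 36, 42, 12 and 18 mm long, in this order clockwise when one looks along +y at the face (z up, x right). The others are black steel; the brass one's lobe has a yellow mark.
- turret (a joint): Angle of the wheel about the bench's y axis (rad, not wrapped): 0 (or any whole turn) when the brass screw's lobe points straight up; it grows as the top of the wheel moves to the bench's +x. Each click is 1.047 rad. At the start it stands one to four clicks above 0.
- brass_tip (a point): Tip of the brass stop screw, on the wheel, 24 mm from the axle line and 30 mm from the wheel's middle plane towards -y of the bench. With the brass screw up it is straight above the axle, at 94 mm, in line with the carriage's stop rod.
- carriage (a joint): Travel of the blue carriage along the bench's +y (m), towards the wheel. 0.085 when its stop rod touches the brass screw in the top place (other screws stop it 6 mm or more away from there). It slides with about 2 N of drag and stays where it is left.
- push_plate (a point): Middle of the outer face (looking to the bench's -y) of the carriage's steel push plate: 50 mm wide along x, from 20 mm above to 20 mm below this point, 66 mm above the worktop. The carriage is 90 mm long from this face towards +y; over it nothing is higher than 104 mm above the worktop. The plate's face stands out 3 mm from the saddle.
- indicator: Dial indicator lying face up on the carriage, case 57 mm across, its top 87 mm above the worktop, its stem pointing to the spindle on the bench's +x side; its case begins 17 mm in from the push plate's outer face. Not to be touched.
- setting_ring_l: Loose black setting ring, 72 mm across, 18 mm high, on the worktop in front of the bench; origin at the centre of its underside.
- puck: Loose black pot magnet with a knob, 43 mm across, 37 mm high; origin at the centre of its underside.
- bolt_a: Loose hex bolt standing on its head, 20 mm across, 41 mm high; origin at the centre of its underside.
- plug_thin_a: Loose thin plug gauge standing on its foot, 24 mm across, 146 mm high, left of the bench; origin at the centre of its underside.
- snap_gauge: Loose C-shaped snap gauge lying flat, 104 mm across, 11 mm high, right of the bench; origin at the centre of its underside.
- tape_roll: Loose roll of tape, 48 mm across, 18 mm high; origin at the centre of its underside.
- ring_mesh: Loose black setting ring, 40 mm across, 12 mm high; origin at the centre of its underside.

How it is judged (in metres and radians):
On the way:
1. the brass screw has clicked in at the top and the wheel is still, with the carriage still clear of it (20 mm or more short of the stop) (z of brass_tip in the frame of stop_bench above 0.0925 m and x of brass_tip in the frame of stop_bench between -0.0025 and 0.0025 m and velocity of joint turret between -0.1 and 0.1 rad/s and value of joint carriage below 0.065 m), for 0.3 s.
At the end, for the whole second after the job is handed in: The brass screw stands at the top (within 2.5 mm sideways) and the carriage rests against it (within 2 mm of the stop), both still (z of brass_tip in the frame of stop_bench above 0.0925 m and x of brass_tip in the frame of stop_bench between -0.0025 and 0.0025 m and value of joint carriage between 0.083 and 0.087 m and velocity of joint carriage between -0.005 and 0.005 m/s); the robot touches nothing.
It fails at once if the dial indicator is touched (over 1 N) (contact force between the arm and indicator above 1 N).
It fails at once if the bench is pushed with more than 50 N (contact force between the arm and stop_bench above 50 N).
It fails at once if the carriage is slung along the rail (faster than 0.3 m/s) (velocity of joint carriage above 0.3 m/s).
It fails at once if a loose thing is lifted or shifted by more than 15 mm (distance of any of setting_ring_l, puck, bolt_a, plug_thin_a, snap_gauge, tape_roll, ring_mesh from where it was at the start of the episode above 0.015 m).
It also fails if it takes over 45 s, if anything falls off the work surface, if the arm or the gripper's body presses on something with over 40 N, if the wrist force passes 120 N, or if a joint passes its speed limit or range.

## Working session

There is one attempt and no reset: what is moved stays moved. The work goes in short steps, Python scripts to look and compute and a tool call to move; the robot and the scene stay as the last step left them, time stands still between calls to the robot, and variables do not carry over. Pictures are saved under pics/ and viewed, and the job is handed in when it is done.

Besides the shell and the picture viewer there is one more tool, called as name(argument=value, ...), one argument or row to a line, values as JSON. arm_command: Moves the arm, as the interface text tells. Its arguments: {"type":"object","properties":{"deltas":{"type":"array","items":{"type":"array","items":{"type":"number"}}},"squeeze":{"type":"number"}},"required":["deltas"]}

```bash
mkdir -p pics; python3 - <<'E'
from plant import ctrl, imaging
import cv2,json,numpy as np
s=ctrl.read_state()
for k,v in s.items(): print(k,np.round(v,3).tolist())
for n in ("scene","top","wrist"):
    d=imaging.snapshot(n); cv2.imwrite(f"pics/{n}0.png",d["image"][:,:,::-1])
    np.savez(f"{n}0.npz",**d); print(n,np.round(d["K"],1).tolist(),np.round(d["R"],3).tolist(),np.round(d["t"],3).tolist())
E
```

```text
time_s 0.0
joint_positions [84.199, 22.092, 0.379, -0.029, -68.412, -14.816]
joint_velocities [-0.022, -0.058, -0.013, -0.004, 0.027, -0.064]
tau [-0.001, -39.229, 18.84, 4.186, -0.005, -0.0]
position [0.22, 0.584, 0.231]
tool_rot [[-0.001, 0.936, -0.352], [-0.002, -0.352, -0.936], [-1.0, 0.0, 0.002]]
contact_force [-0.919, 0.652, 0.172]
ft_torque [-0.053, -0.008, 0.026]
opening 1.001
scene [[533.3, 0.0, 316.5], [0.0, 533.3, 242.3], [0.0, 0.0, 1.0]] [[0.447, -0.895, 0.007], [-0.384, -0.199, -0.902], [0.808, 0.4, -0.432]] [-0.224, 0.294, 0.975]
top [[591.5, 0.0, 318.4], [0.0, 591.5, 232.5], [0.0, 0.0, 1.0]] [[0.026, -0.999, 0.021], [-0.999, -0.027, -0.043], [0.043, -0.02, -0.999]] [-0.037, 0.497, 1.788]
wrist [[342.0, 0.0, 322.5], [0.0, 342.0, 244.1], [0.0, 0.0, 1.0]] [[-0.351, -0.936, 0.004], [-0.901, 0.339, 0.271], [-0.255, 0.092, -0.963]] [0.624, -0.036, 0.379]
```

View pics/scene0.png

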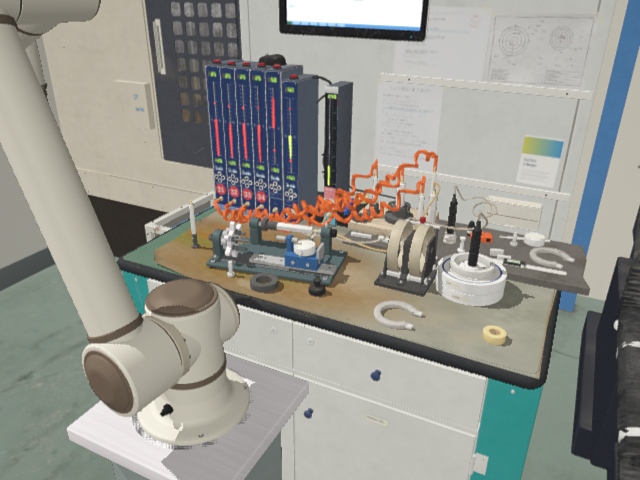

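View pics/top0.png

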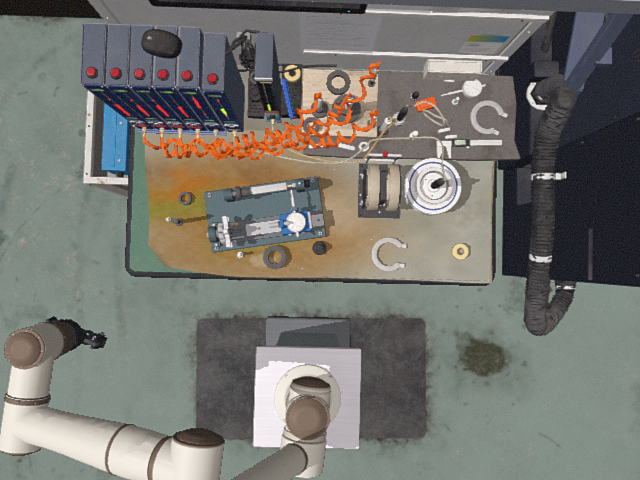

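View pics/wrist0.png

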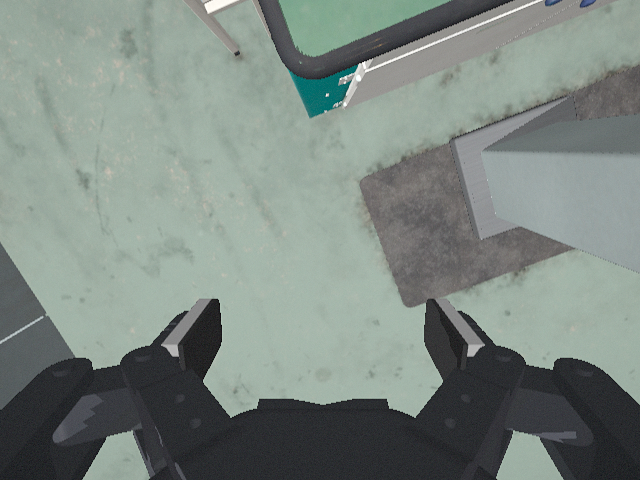

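The scene shows the bench near (275,255) and the top camera shows it near (265,215), with the wheel at about (222,235) and the arm clear to the left. I'll zoom in.

```bash
python3 - <<'E'
import cv2
a=cv2.imread("pics/top0.png")[165:275,160:340]; cv2.imwrite("pics/top0z.png",cv2.resize(a,None,fx=4.4,fy=4.4,interpolation=2))
a=cv2.imread("pics/scene0.png")[195:305,180:360]; cv2.imwrite("pics/scene0z.png",cv2.resize(a,None,fx=4.4,fy=4.4,interpolation=2))
E
```

```text
(no output)
```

View pics/top0z.png

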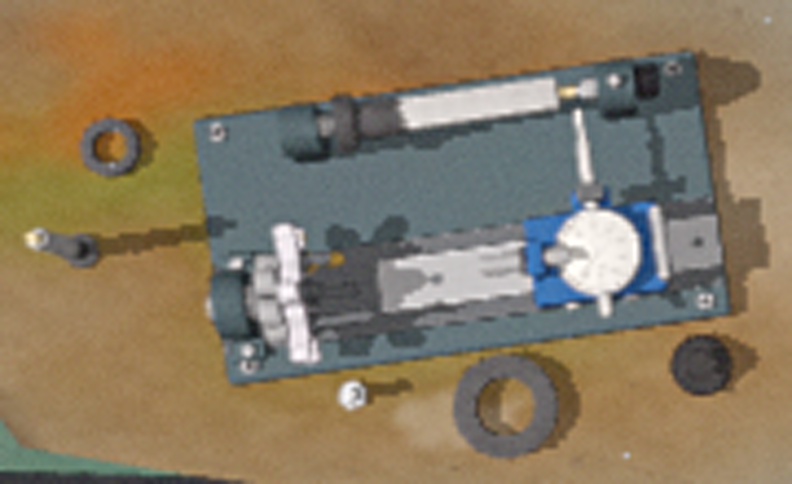

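View pics/scene0z.png

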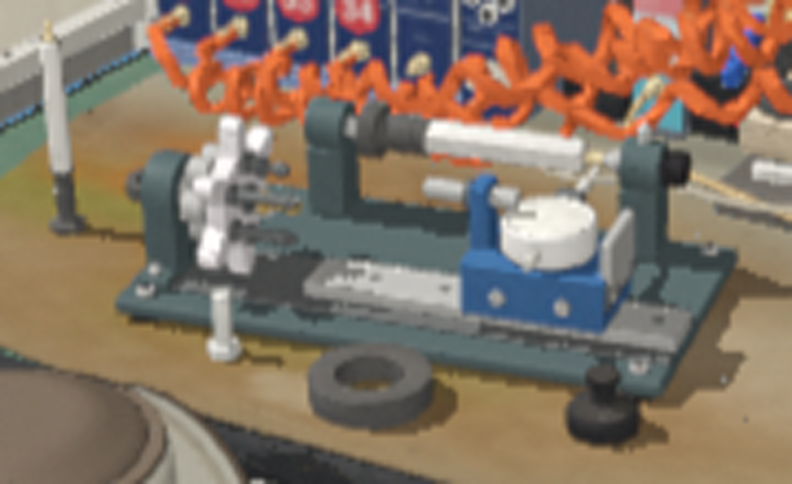

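```bash
cat > h.py <<'E'
import numpy as np,cv2
def load(n): return dict(np.load(n+".npz"))
def ray(d,u,v):
    c=-d["R"].T@d["t"]; r=d["R"].T@np.linalg.inv(d["K"])@[u,v,1.]; return c,r
def onz(d,u,v,z):
    c,r=ray(d,u,v); return c+r*(z-c[2])/r[2]
def proj(d,X):
    p=d["K"]@(d["R"]@np.asarray(X,float)+d["t"]); return p[:2]/p[2]
def tri(d1,p1,d2,p2):
    A=[];b=[]
    for d,p in((d1,p1),(d2,p2)):
        c,r=ray(d,*p); r=r/np.linalg.norm(r); P=np.eye(3)-np.outer(r,r); A.append(P);b.append(P@c)
    return np.linalg.lstsq(np.vstack(A),np.hstack(b),rcond=None)[0]
E
python3 - <<'E'
from h import *
t=load("top0"); s=load("scene0")
print("cam",-t["R"].T@t["t"])
Z=lambda x,y:(160+(x+.5)/4.4-.5,165+(y+.5)/4.4-.5)
S=lambda x,y:(180+(x+.5)/4.4-.5,195+(y+.5)/4.4-.5)
C=[onz(t,*Z(*p),.016) for p in((196,122),(692,52),(728,312),(232,382))]
for c in C: print(np.round(c,4))
for i in range(4): print(np.linalg.norm(C[i]-C[(i+1)%4]), np.degrees(np.arctan2(*(C[(i+1)%4]-C[i])[:2])))
for n,p,z in [("ringL",(506,405),.018),("puck",(702,365),.037),("bolt",(353,394),.041),("plugfoot",(86,250),.01),("plugtop",(37,239),.146),("mesh",(110,147),.012),("wheeltop lobe",(287,240),.122),("brass",(336,258),.07)]:
    print(n,np.round(onz(t,*Z(*p),z),3))
print(onz(t,390,253,.011),onz(t,460,251,.018))
# push plate upper edge mid
print("plate",onz(t,*Z(655,240),.086))
E
```

```text
cam [0.41934162 0.01110049 1.80774774]
[0.6097 0.3251 0.016 ]
[ 0.6679 -0.0151  0.016 ]
[ 0.4886 -0.0445  0.016 ]
[0.4315 0.2944 0.016 ]
0.34509107746595724 170.28248080310473
0.18173268148772084 -99.34005950181549
0.3437140476111508 -9.563809293391587
0.18080673281793466 80.2251123532448
ringL [0.421 0.106 0.018]
puck [ 0.451 -0.027  0.037]
bolt [0.425 0.209 0.041]
plugfoot [0.52  0.399 0.01 ]
plugtop [0.518 0.401 0.146]
mesh [0.591 0.384 0.012]
wheeltop lobe [0.523 0.245 0.122]
brass [0.516 0.22  0.07 ]
[ 0.44082873 -0.24373712  0.011     ] [ 0.4523888  -0.45594054  0.018     ]
plate [0.53231465 0.00722524 0.086     ]
```

```bash
python3 - <<'E'
from h import *
from plant import ctrl
s=ctrl.read_state(); w=load("wrist0")
c=-w["R"].T@w["t"]; T=np.array(s["tool_rot"])
print("cam off tool mm",T.T@(c-s["position"])*1e3,"fwd tool",T.T@w["R"][2],"camx",T.T@w["R"][0])
t=load("top0")
Z=lambda x,y:(160+(x+.5)/4.4-.5,165+(y+.5)/4.4-.5)
print(onz(t,*Z(294,292),.122))
th=np.radians(9.6);bx=np.array([np.cos(th),np.sin(th),0]);
for goal in ([.50,.19,.30],):
    print("delta in tool",T.T@(np.array(goal)-s["position"])*1e3)
E
```

```text
cam off tool mm [-141.15802913   67.58967327   -0.20447217] fwd tool [ 0.96266507 -0.27068658  0.00217503] camx [-0.00190462  0.00126164  0.99999739]
[0.48992122 0.23965751 0.122     ]
delta in tool [-67.92531947 401.14657884 270.75139042]
```

arm_command(
  deltas=[
    [-30, 0, 0, 0, 0],
    [-30, 10, 0, 0, 0],
    [-8, 35, 30, 0, 0],
    [0, 50, 35, 0, 0],
    [0, 50, 35, 0, 0],
    [0, 50, 35, 0, 0],
    [0, 50, 35, 0, 0],
    [0, 50, 35, 0, 0],
    [0, 50, 35, -0.12, 0],
    [0, 0, 0, -0.14, 0],
    [0, 0, 0, -0.14, 0],
    [0, 0, 0, -0.13, 0],
  ],
  squeeze=20,
)

```text
time_s: 1.65
position: [0.4584, 0.2384, 0.3001]
tool_rot: [[-0.001, 0.985, 0.173], [-0.0, 0.173, -0.985], [-1.0, -0.001, 0.0]]
contact_force: [0.8, -0.3, -0.8]
opening: -0.001
```

```bash
cat > snap.py <<'E'
import sys,numpy as np,cv2
from plant import ctrl,imaging
tag=sys.argv[1]
for n in sys.argv[2:]:
    d=imaging.snapshot(n); cv2.imwrite(f"pics/{n}{tag}.png",d["image"][:,:,::-1]); np.savez(f"{n}{tag}.npz",**d)
s=ctrl.read_state()
for k in("time_s","position","tool_rot","contact_force","opening","joint_positions"): print(k,np.round(s[k],4).tolist())
E
python3 snap.py 1 wrist
```

```text
time_s 1.7
position [0.4583, 0.2385, 0.3001]
tool_rot [[-0.0006, 0.9844, 0.1757], [-0.0003, 0.1757, -0.9844], [-1.0, -0.0007, 0.0002]]
contact_force [0.8532, -1.136, -0.4674]
opening -0.0014
joint_positions [45.4998, 8.9415, -7.8585, -0.0133, -73.2395, 54.6218]
```

View pics/wrist1.png

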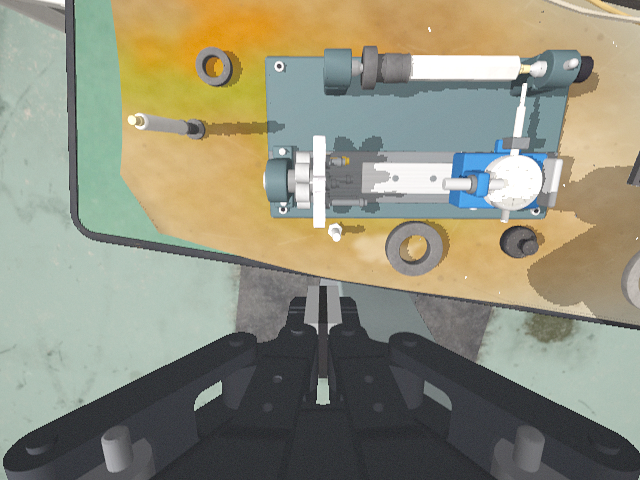

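The bench fills the picture's middle: wheel around (319,180), brass screw near (346,160), carriage plate around (555,178). The shut fingers are at the bottom.

```bash
python3 - <<'E'
import cv2
a=cv2.imread("pics/wrist1.png")
cv2.imwrite("pics/w1a.png",cv2.resize(a[120:250,250:400],None,fx=4.5,fy=4.5,interpolation=2))
cv2.imwrite("pics/w1b.png",cv2.resize(a[110:250,430:590],None,fx=4.2,fy=4.2,interpolation=2))
E
```

```text
(no output)
```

View pics/w1a.png

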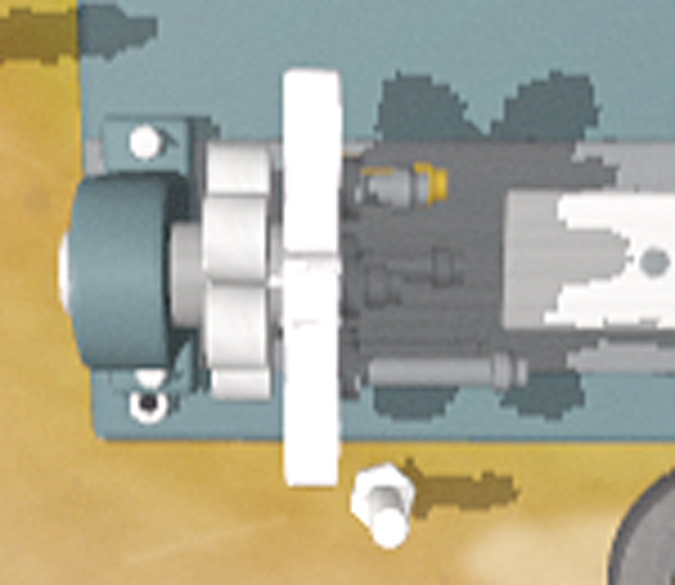

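View pics/w1b.png

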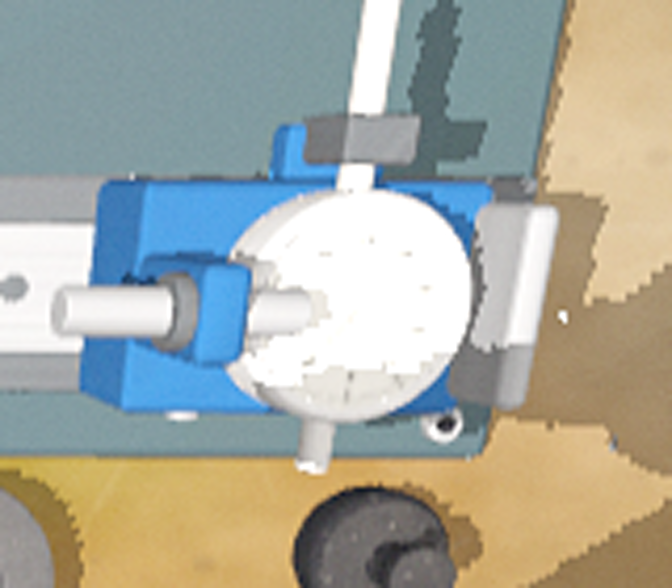

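```bash
python3 - <<'E'
from h import *
w=load("wrist1")
A=lambda x,y:(250+(x+.5)/4.5-.5,120+(y+.5)/4.5-.5)
B=lambda x,y:(430+(x+.5)/4.2-.5,110+(y+.5)/4.2-.5)
print("cam",-w["R"].T@w["t"])
p=onz(w,*A(95,438),.016);q=onz(w,*B(472,455),.016)
print(p,q,np.linalg.norm(p-q),"yaw",np.degrees(np.arctan2(-(p-q)[0],(p-q)[1])))
g=cv2.imread("pics/wrist1.png")
# teal upper edge corners
u=onz(w,266,57,.016);print(u,np.linalg.norm(u-p),np.degrees(np.arctan2((u-p)[1],(u-p)[0])))
yaw=np.radians(9.6)
for yaw in np.radians([9.3,10.0]):
    bx=np.array([np.cos(yaw),np.sin(yaw),0]);by=np.array([-bx[1],bx[0],0])
    a=onz(w,*A(312,68),.0955);b=onz(w,*A(312,485),.0955)
    print("tips",a,b,np.linalg.norm(a-b),"mid",(a+b)/2, "perp dist",(a-b)@bx,(a-b)@by)
print("top pt",onz(w,*A(312,285),.122),onz(w,*A(312,300),.122))
# carriage plate: top edge outer z .086
for n,x,y in(("out far",556,207),("out near",523,407),("in far",484,202),("in near",449,398)):
    print(n,onz(w,*B(x,y),.086))
print("lower rail/saddle")
E
```

```text
cam [0.52520251 0.25083642 0.44131209]
[0.43055907 0.29990005 0.016     ] [ 0.48895701 -0.03855713  0.016     ] 0.3434582624427643 yaw 9.78951807586302
[0.61010332 0.32938635 0.016     ] 0.18194939075550767 9.326354974619994
tips [0.53621729 0.255722   0.0955    ] [0.44601758 0.24004261 0.0955    ] 0.0915523441814681 mid [0.49111743 0.24788231 0.0955    ] perp dist 0.09154795297371074 0.0008966780053307868
tips [0.53621729 0.255722   0.0955    ] [0.44601758 0.24004261 0.0955    ] 0.0915523441814681 mid [0.49111743 0.24788231 0.0955    ] perp dist 0.09155207543483546 -0.00022183033199820726
top pt [0.49354847 0.24807723 0.122     ] [0.49053968 0.24755422 0.122     ]
out far [0.55632627 0.01016783 0.086     ]
out near [0.50876962 0.00074305 0.086     ]
in far [0.55442298 0.02763934 0.086     ]
in near [0.50771477 0.01972611 0.086     ]
lower rail/saddle
```

```bash
python3 - <<'E'
from h import *
w=load("wrist1");a=cv2.imread("pics/wrist1.png")
cv2.imwrite("pics/w1c.png",cv2.resize(a[260:400,260:385],None,fx=4.2,fy=4.2,interpolation=0))
p=np.array([0.4583,0.2385,0.3001]);T=np.array([[-0.0006,0.9844,0.1757],[-0.0003,0.1757,-0.9844],[-1,-0.0007,.0002]])
for x in(0,12,25,38):
  for y in(-11,11):
    for z in(0,15):
      print(x,y,z,np.round((proj(w,p+T@np.array([x,y,z])/1e3)-[260,260])*4.2))
E
```

```text
0 -11 0 [265. 276.]
0 -11 15 [402. 276.]
0 11 0 [265.  89.]
0 11 15 [407.  89.]
12 -11 0 [265. 225.]
12 -11 15 [392. 225.]
12 11 0 [265.  49.]
12 11 15 [397.  49.]
25 -11 0 [265. 177.]
25 -11 15 [383. 177.]
25 11 0 [264.  12.]
25 11 15 [387.  12.]
38 -11 0 [264. 135.]
38 -11 15 [375. 135.]
38 11 0 [264. -20.]
38 11 15 [379. -20.]
```

View pics/w1c.png

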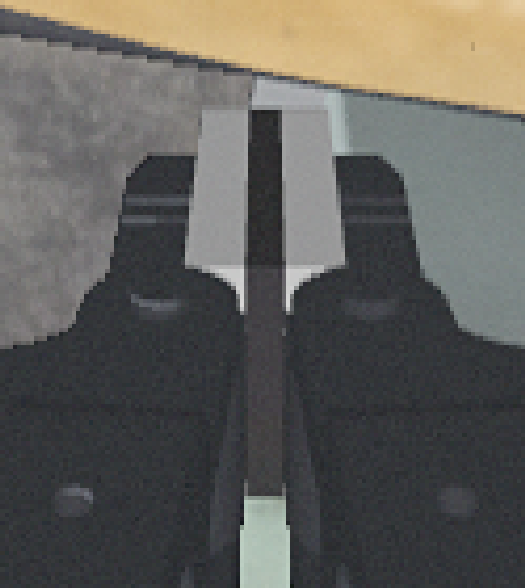

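```bash
python3 snap.py 2 scene top | head -2; python3 - <<'E'
from h import *
s=load("scene2");a=cv2.imread("pics/scene2.png")
p=np.array([0.4583,0.2385,0.3001]);T=np.array([[-0.0006,0.9844,0.1757],[-0.0003,0.1757,-0.9844],[-1,-0.0007,.0002]])
u=proj(s,p).astype(int);print(u)
x0,y0=u[0]-60,u[1]-60
b=cv2.resize(a[y0:y0+150,x0:x0+130],None,fx=4,fy=4,interpolation=2)
for x,c in((0,(0,0,255)),(25,(0,255,0))):
  for y in(-11,0,11):
    q=proj(s,p+T@np.array([x,y,0])/1e3); q=((q-[x0,y0]+.5)*4).astype(int); cv2.circle(b,tuple(map(int,q)),2,c,-1)
cv2.imwrite("pics/s2z.png",b)
E
```

```text
time_s 1.8
position [0.4583, 0.2387, 0.3001]
[222 160]
```

View pics/s2z.png

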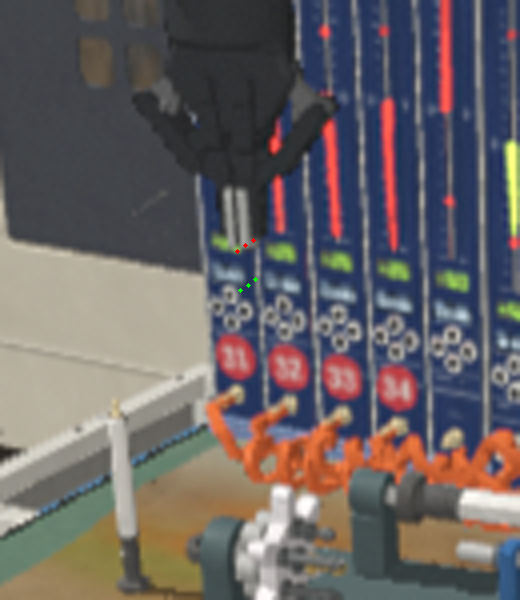

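Both views put the shut fingertips about at the TCP, not 25 mm ahead of it. I'll approach with the cautious assumption and compare with the lobe in a picture.

arm_command(
  deltas=[
    [0, 20, -1, 0, 0],
    [0, 20, -1, 0, 0],
    [0, 18, -1, 0, 0],
    [40, 0, 0, 0, 0],
    [40, 0, 0, 0, 0],
    [40, 0, 0, 0, 0],
    [30, 0, 0, 0, 0],
    [0, 0, 0, 0, 0],
  ],
)

```text
time_s: 2.8
position: [0.5137, 0.2507, 0.1479]
tool_rot: [[-0.005, 0.986, 0.168], [-0.004, 0.168, -0.986], [-1.0, -0.005, 0.003]]
contact_force: [0.5, 0.8, 1.6]
opening: -0.002
```

```bash
python3 snap.py 3 scene wrist; python3 - <<'E'
import cv2
a=cv2.imread("pics/scene3.png")
b=cv2.resize(a[170:290,180:300],None,fx=5,fy=5,interpolation=2)
cv2.imwrite("pics/s3z.png",b)
E
```

```text
time_s 2.9
position [0.5157, 0.2521, 0.1513]
tool_rot [[0.0013, 0.9856, 0.1691], [0.0002, 0.1691, -0.9856], [-1.0, 0.0013, -0.0]]
contact_force [-0.1189, 0.2655, -0.2127]
opening 0.0056
joint_positions [42.2335, 21.1434, -13.4792, 0.0479, -55.3136, 57.4721]
```

View pics/s3z.png

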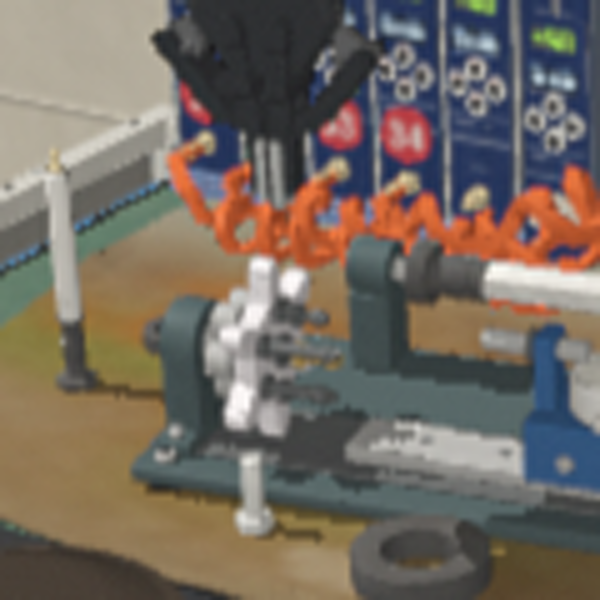

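View pics/wrist3.png

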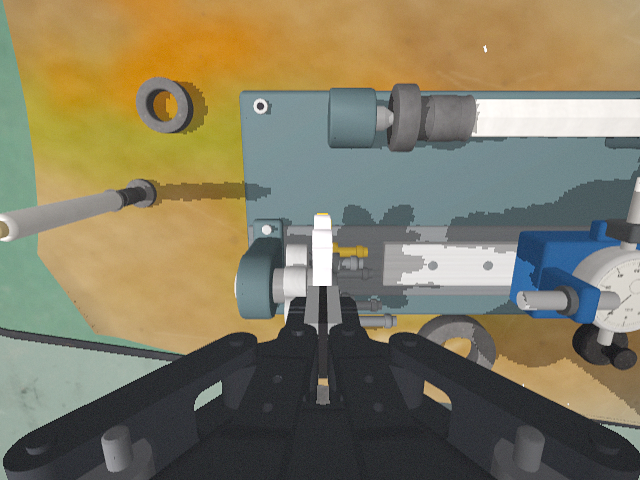

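```bash
python3 - <<'E'
from h import *
s=load("scene3");w=load("wrist3")
p=np.array([0.5157,0.2521,0.1513]);T=np.array([[0,0.9856,0.1691],[0,0.1691,-0.9856],[-1,0,0]])
W=np.array([.491,.248,.070]);bx=T[:,1];by=-T[:,2]
for x in(-10,0,10,25):
  for y in(-11,11): print("tip",x,y,"scene5x",np.round((proj(s,p+T@np.array([x,y,0])/1e3)-[180,170])*5),"wrist",np.round(proj(w,p+T@np.array([x,y,0])/1e3)))
print("lobe top scene5x",(proj(s,W+[0,0,.052])-[180,170])*5, "wrist",proj(w,W+[0,0,.052]))
for a in(60,120):
  r=np.radians(a); d=bx*np.sin(r)+np.array([0,0,1])*np.cos(r)
  print(a,"lobe tip wrist",proj(w,W+d*.052),"brass tip wrist",proj(w,W+d*.024-by*.03),"18mm",proj(w,W+d*.024-by*.024))
E
```

```text
tip -10 -11 scene5x [266. 182.] wrist [323. 337.]
tip -10 11 scene5x [283. 168.] wrist [323. 290.]
tip 0 -11 scene5x [267. 200.] wrist [322. 325.]
tip 0 11 scene5x [284. 185.] wrist [322. 280.]
tip 10 -11 scene5x [268. 217.] wrist [322. 315.]
tip 10 11 scene5x [285. 202.] wrist [322. 272.]
tip 25 -11 scene5x [270. 243.] wrist [322. 302.]
tip 25 11 scene5x [287. 228.] wrist [322. 262.]
lobe top scene5x [258.94526078 260.42844839] wrist [322.05807985 321.58458226]
60 lobe tip wrist [322.02892099 230.78462584] brass tip wrist [368.42233456 262.20151876] 18mm [359.13755251 262.20257308]
120 lobe tip wrist [321.93380807 214.09669221] brass tip wrist [363.98687324 251.3125703 ] 18mm [355.58048951 251.31276613]
```

arm_command(
  deltas=[
    [5, 0, 0, 0, 0],
    [5, 0, 0, 0, 0],
    [5, 0, 0, 0, 0],
    [3, 0, 0, 0, 0],
    [2, 0, 0, 0, 0],
    [2, 0, 0, 0, 0],
    [2, 0, 0, 0, 0],
  ],
)

```text
time_s: 3.78
position: [0.5152, 0.2517, 0.1263]
tool_rot: [[0.0, 0.986, 0.169], [0.0, 0.169, -0.986], [-1.0, 0.0, -0.0]]
contact_force: [1.1, -0.4, -0.7]
opening: -0.0
```

arm_command(
  deltas=[
    [2, 0, 0, 0, 0],
    [1, 0, 0, 0, 0],
    [1, 0, 0, 0, 0],
    [1, 0, 0, 0, 0],
    [1, 0, 0, 0, 0],
    [0, 0, 0, 0, 0],
  ],
)

```text
time_s: 4.53
position: [0.515, 0.2516, 0.1203]
tool_rot: [[-0.0, 0.986, 0.169], [-0.0, 0.169, -0.986], [-1.0, -0.0, 0.0]]
contact_force: [0.9, 0.4, -0.2]
opening: -0.003
```

```bash
python3 snap.py 4 scene wrist; python3 - <<'E'
import cv2
a=cv2.imread("pics/scene4.png")
b=cv2.resize(a[170:290,180:300],None,fx=5,fy=5,interpolation=2)
cv2.imwrite("pics/s4z.png",b)
a=cv2.imread("pics/wrist4.png")
cv2.imwrite("pics/w4z.png",cv2.resize(a[180:400,230:430],None,fx=2.7,fy=2.7,interpolation=2))
E
```

```text
time_s 4.625
position [0.5151, 0.2517, 0.1204]
tool_rot [[0.0, 0.9855, 0.1694], [-0.0, 0.1694, -0.9855], [-1.0, 0.0, 0.0]]
contact_force [0.6128, -0.1342, 0.1406]
opening -0.0023
joint_positions [42.2258, 23.0437, -15.5997, 0.0022, -51.3569, 57.5272]
```

View pics/s4z.png

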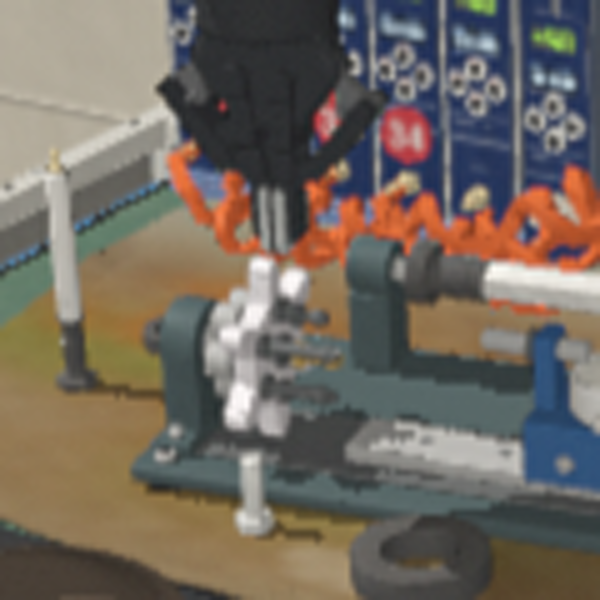

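View pics/w4z.png

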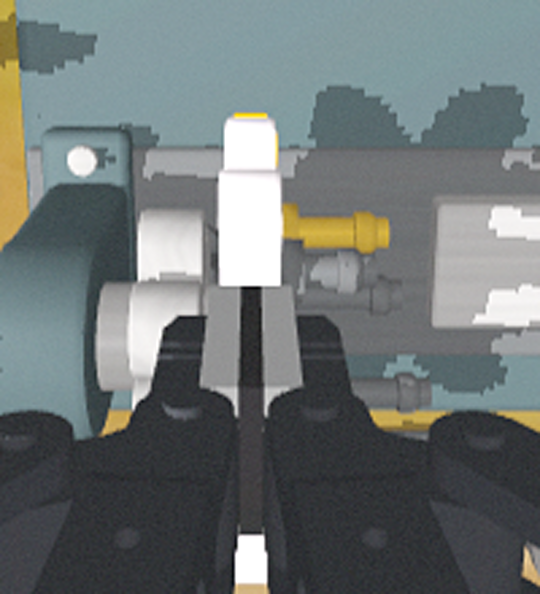

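arm_command(
  deltas=[
    [2, 0, 0, 0, 0],
    [2, 0, 0, 0, 0],
    [2, 0, 0, 0, 0],
    [2, 0, 0, 0, 0],
    [2, 0, 0, 0, 0],
    [1, 0, 0, 0, 0],
    [0, 0, 0, 0, 0],
  ],
)

```text
time_s: 5.5
position: [0.5151, 0.2516, 0.1093]
tool_rot: [[-0.0, 0.986, 0.169], [-0.0, 0.169, -0.986], [-1.0, -0.0, 0.0]]
contact_force: [-0.3, -0.1, 0.3]
opening: 0.002
```

arm_command(
  deltas=[
    [0, -4, 0, 0, 0],
    [0, -4, 0, 0, 0],
    [0, -4, 0, 0, 0],
    [0, -3, 0, 0, 0],
  ],
)

```text
time_s: 6.0
position: [0.5018, 0.2495, 0.1101]
tool_rot: [[0.004, 0.985, 0.17], [0.001, 0.17, -0.985], [-1.0, 0.004, -0.001]]
contact_force: [5.3, -0.2, -1.9]
opening: -0.002
```

arm_command(
  deltas=[
    [0, -4, 0, 0, 0],
    [0, -4, 0, 0, 0],
    [0, -4, 0, 0, 0],
    [0, -4, 0, 0, 0],
    [0, -4, 0, 0, 0],
    [0, -4, 0, 0, 0],
    [0, -4, 0, 0, 0],
    [0, 0, 0, 0, 0],
  ],
)

```text
time_s: 7.0
position: [0.4722, 0.2442, 0.1094]
tool_rot: [[-0.001, 0.986, 0.17], [-0.0, 0.17, -0.986], [-1.0, -0.001, 0.0]]
contact_force: [0.6, 0.6, 0.2]
opening: 0.001
```

```bash
python3 snap.py 5 scene wrist; python3 - <<'E'
import cv2,numpy as np
a=cv2.imread("pics/scene5.png")
b=cv2.resize(a[170:290,180:300],None,fx=5,fy=5,interpolation=2)
a=cv2.imread("pics/wrist5.png")
b2=cv2.resize(a[150:370,230:430],None,fx=2.7,fy=2.7,interpolation=2)
cv2.imwrite("pics/z5.png",cv2.resize(np.hstack([b[:594],b2]),(800,417)))
E
```

```text
time_s 7.1
position [0.4726, 0.2444, 0.1094]
tool_rot [[-0.0001, 0.9855, 0.1694], [-0.0001, 0.1694, -0.9855], [-1.0, -0.0001, 0.0]]
contact_force [1.0082, 0.1982, 0.0492]
opening -0.0019
joint_positions [44.8168, 20.3037, -22.0853, -0.0012, -47.6164, 54.9379]
```

View pics/z5.png

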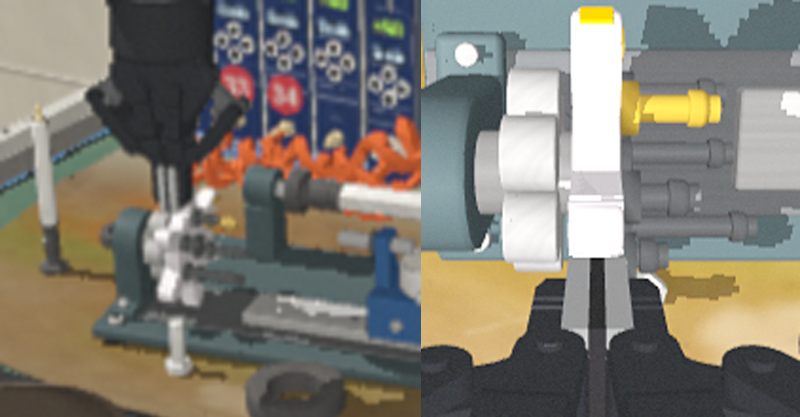

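One click: the brass screw with its yellow mark now stands at 60° (wrist picture, upper right). Lift, return, repeat.

arm_command(
  deltas=[
    [-12, 0, 0, 0, 0],
    [-18, 0, 0, 0, 0],
    [0, 20, 0, 0, 0],
    [0, 23, 0, 0, 0],
    [0, 0, 0, 0, 0],
    [10, 0, 0, 0, 0],
    [10, 0, 0, 0, 0],
    [6, 0, 0, 0, 0],
    [4, 0, 0, 0, 0],
    [0, 0, 0, 0, 0],
  ],
)

```text
time_s: 8.35
position: [0.5149, 0.2516, 0.1091]
tool_rot: [[-0.0, 0.986, 0.17], [-0.0, 0.17, -0.986], [-1.0, -0.001, 0.0]]
contact_force: [0.2, -0.3, -0.3]
opening: 0.002
```

arm_command(
  deltas=[
    [0, -4, 0, 0, 0],
    [0, -4, 0, 0, 0],
    [0, -4, 0, 0, 0],
    [0, -3, 0, 0, 0],
  ],
)

```text
time_s: 8.85
position: [0.5019, 0.2496, 0.1102]
tool_rot: [[0.004, 0.985, 0.17], [0.002, 0.17, -0.985], [-1.0, 0.005, -0.001]]
contact_force: [4.7, -0.6, -1.6]
opening: 0.001
```

arm_command(
  deltas=[
    [0, -4, 0, 0, 0],
    [0, -4, 0, 0, 0],
    [0, -4, 0, 0, 0],
    [0, -4, 0, 0, 0],
    [0, -4, 0, 0, 0],
    [0, -4, 0, 0, 0],
    [0, -4, 0, 0, 0],
    [0, 0, 0, 0, 0],
    [-10, 0, 0, 0, 0],
    [-30, 0, 0, 0, 0],
    [-50, 0, 0, 0, 0],
    [0, 0, 0, 0, 0],
  ],
)

```text
time_s: 10.35
position: [0.4751, 0.2461, 0.2046]
tool_rot: [[0.008, 0.985, 0.17], [0.006, 0.17, -0.985], [-1.0, 0.009, -0.005]]
contact_force: [-0.3, -0.0, -0.1]
opening: -0.001
```

```bash
python3 snap.py 6 scene wrist top; python3 - <<'E'
import cv2,numpy as np
a=cv2.imread("pics/scene6.png")
b=cv2.resize(a[170:290,180:300],None,fx=5,fy=5,interpolation=2)
a=cv2.imread("pics/wrist6.png")
b2=cv2.resize(a[80:300,230:430],None,fx=2.7,fy=2.7,interpolation=2)
cv2.imwrite("pics/z6.png",cv2.resize(np.hstack([b[:594],b2]),(800,417)))
E
```

```text
time_s 10.5
position [0.4723, 0.2441, 0.1993]
tool_rot [[-0.0006, 0.9856, 0.169], [-0.0, 0.169, -0.9856], [-1.0, -0.0006, -0.0001]]
contact_force [-1.0752, 0.5479, 0.0158]
opening -0.0002
joint_positions [44.806, 14.59, -15.4811, -0.0294, -59.9557, 54.9386]
```

View pics/z6.png

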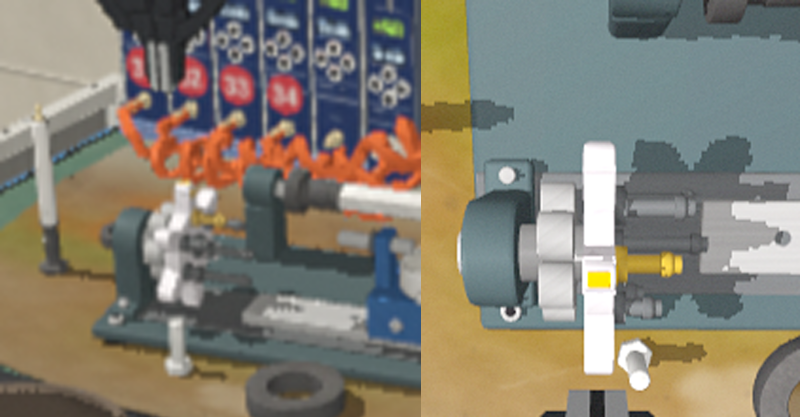

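View pics/wrist6.png

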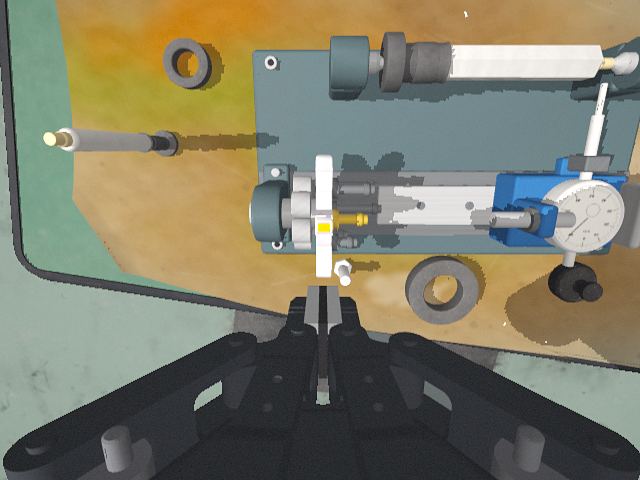

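The brass screw's yellow mark is now on the top lobe (wrist, 324,228), and the brass screw points at the rod. Next I'll move behind the push plate.

arm_command(
  deltas=[
    [0, 2, 35, 0, 0],
    [0, 3, 50, 0, 0],
    [0, 3, 50, 0, 0],
    [0, 3, 50, 0, 0],
    [0, 3, 50, 0, 0],
    [0, 4, 50, 0, 0],
    [0, 0, 0, 0, 0],
    [0, 0, 0, 0, 0],
  ],
)

```text
time_s: 11.5
position: [0.5381, -0.0336, 0.1983]
tool_rot: [[-0.002, 0.986, 0.169], [-0.0, 0.169, -0.986], [-1.0, -0.002, -0.0]]
contact_force: [-0.6, -0.5, 1.0]
opening: -0.003
```

```bash
python3 snap.py 7 scene wrist
```

```text
time_s 11.6
position [0.5383, -0.0327, 0.1989]
tool_rot [[-0.0011, 0.9853, 0.1706], [-0.0001, 0.1706, -0.9853], [-1.0, -0.0011, -0.0001]]
contact_force [1.3164, -0.3175, 0.4379]
opening -0.0016
joint_positions [13.7588, 15.3501, -14.4787, -0.0121, -60.2361, 86.0696]
```

View pics/wrist7.png

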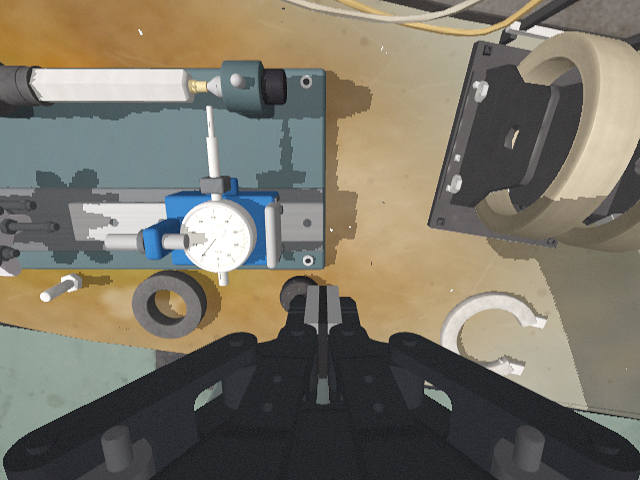

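```bash
python3 - <<'E'
from h import *
w=load("wrist7");w6=load("wrist6")
a=cv2.imread("pics/wrist7.png")
cv2.imwrite("pics/w7z.png",cv2.resize(a[180:300,90:340],None,fx=3.2,fy=3.2,interpolation=2))
p=np.array([0.5383,-0.0327,.1989]);th=np.radians(9.7)
bx=np.array([np.cos(th),np.sin(th),0]);by=np.array([-np.sin(th),np.cos(th),0]);W=np.array([.491,.248,.07])
for n,q,z in(("plate far",(282,207),.086),("plate near",(281,266),.086),("rod tip",(105,241),.094)):
    X=onz(w,*q,z);print(n,X,"bench rel wheel",(X-W)@bx,(X-W)@by)
for n,q,z in(("rod tip6",(491,219),.094),("brass tip6",(367,220),.094)):
    X=onz(w6,*q,z);print(n,X,"bench rel wheel",(X-W)@bx,(X-W)@by)
print("tcp",(p-W)@bx,(p-W)@by)
X=onz(w,295,296,.037);print("puck",X,(X-W)@bx,(X-W)@by)
E
```

```text
plate far [0.55747721 0.00142034 0.086     ] bench rel wheel 0.023980759621778664 -0.2542551294995089
plate near [ 0.51102008 -0.00431718  0.086     ] bench rel wheel -0.022778900274997894 -0.2520830879435547
rod tip [0.51114924 0.12702644 0.094     ] bench rel wheel -0.0005215804793380448 -0.12263899546537405
rod tip6 [0.51199662 0.12556451 0.094     ] bench rel wheel 6.735855691857122e-05 -0.1242227972637689
brass tip6 [0.49553394 0.21603164 0.094     ] bench rel wheel -0.0009172035438188717 -0.032275242125472565
tcp -0.0006711947559934395 -0.2846565114266658
puck [ 0.46486081 -0.01864376  0.037     ] -0.0706921375242278 -0.2584275065926538
```

View pics/w7z.png

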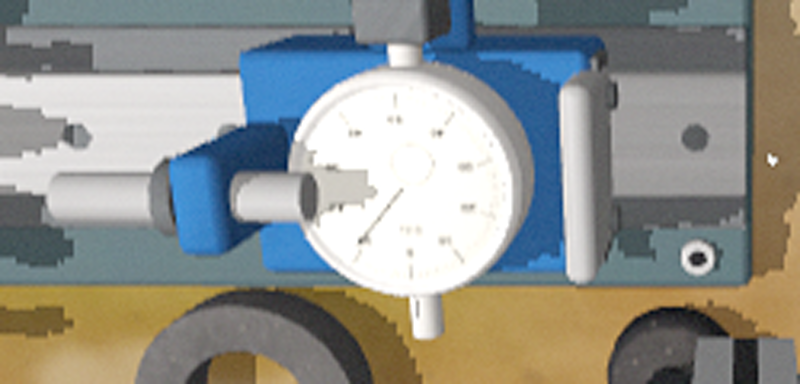

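arm_command(
  deltas=[
    [25, 0, 0, 0, 0],
    [40, 0, 0, 0, 0],
    [30, 0, 0, 0, 0],
    [20, 0, 0, 0, 0],
    [12, 0, 0, 0, 0],
    [0, 0, 0, 0, 0],
    [0, 0, -5, 0, 0],
    [0, 0, -5, 0, 0],
    [0, 0, 0, 0, 0],
  ],
)

```text
time_s: 12.72
position: [0.5373, -0.0231, 0.0731]
tool_rot: [[0.001, 0.985, 0.17], [0.0, 0.17, -0.985], [-1.0, 0.001, -0.0]]
contact_force: [-0.3, -0.3, 0.0]
opening: -0.001
```

```bash
python3 snap.py 8 scene wrist;  python3 - <<'E'
import cv2,numpy as np
a=cv2.imread("pics/scene8.png")
b=cv2.resize(a[195:305,250:370],None,fx=5,fy=5,interpolation=2)
a=cv2.imread("pics/wrist8.png")
b2=cv2.resize(a[150:370,130:430],None,fx=2.5,fy=2.5,interpolation=2)
cv2.imwrite("pics/z8.png",cv2.resize(np.hstack([b,b2]),(800,326)))
E
```

```text
time_s 12.825
position [0.5372, -0.0235, 0.0728]
tool_rot [[0.0008, 0.9855, 0.1696], [0.0002, 0.1696, -0.9855], [-1.0, 0.0008, -0.0]]
contact_force [-0.469, -0.5619, -0.6191]
opening 0.0032
joint_positions [14.7891, 23.5811, -23.5077, 0.0027, -42.8664, 84.9745]
```

View pics/z8.png

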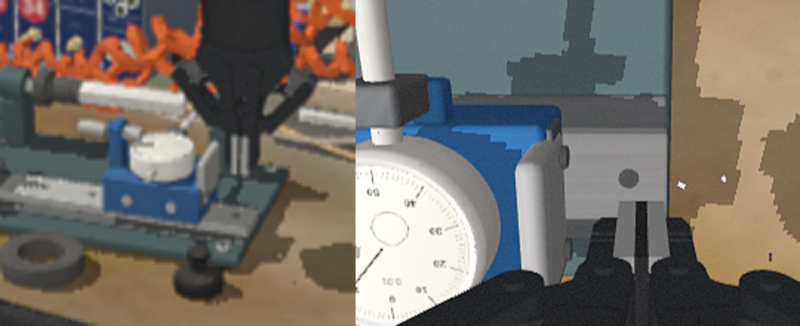

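arm_command(
  deltas=[
    [0, 0, -3, 0, 0],
    [0, 0, -3, 0, 0],
    [0, 0, -3, 0, 0],
    [0, 0, -3, 0, 0],
    [0, 0, -3, 0, 0],
    [0, 0, -3, 0, 0],
    [0, 0, -3, 0, 0],
    [0, 0, -3, 0, 0],
    [0, 0, 0, 0, 0],
  ],
)

```text
time_s: 13.95
position: [0.5329, 0.0004, 0.0724]
tool_rot: [[-0.0, 0.986, 0.17], [0.0, 0.17, -0.986], [-1.0, 0.0, -0.0]]
contact_force: [0.1, 0.6, 0.3]
opening: -0.002
```

```bash
python3 snap.py 9 scene wrist;  python3 - <<'E'
import cv2,numpy as np
a=cv2.imread("pics/scene9.png")
b=cv2.resize(a[195:305,250:370],None,fx=5,fy=5,interpolation=2)
a=cv2.imread("pics/wrist9.png")
b2=cv2.resize(a[150:370,130:430],None,fx=2.5,fy=2.5,interpolation=2)
cv2.imwrite("pics/z9.png",cv2.resize(np.hstack([b,b2]),(800,326)))
E
```

```text
time_s 14.05
position [0.5329, 0.0003, 0.0724]
tool_rot [[0.0, 0.9855, 0.1694], [0.0003, 0.1694, -0.9855], [-1.0, 0.0001, -0.0003]]
contact_force [0.4877, -0.3314, 0.0308]
opening 0.0006
joint_positions [17.4749, 23.2509, -24.1606, -0.0275, -42.5824, 82.3003]
```

View pics/z9.png

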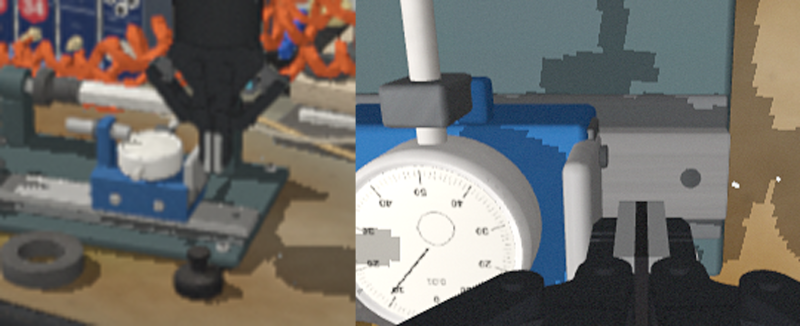

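The plate is in contact and the carriage has moved about 8 mm (in the scene crop the dial shifted left). Continuing.

arm_command(
  deltas=[
    [0, 0, -3, 0, 0],
    [0, 0, -5, 0, 0],
    [0, 0, -6, 0, 0],
    [0, 0, -6, 0, 0],
    [0, 0, -6, 0, 0],
    [0, 0, -6, 0, 0],
    [0, 0, -6, 0, 0],
    [0, 0, -6, 0, 0],
    [0, 0, -5, 0, 0],
    [0, 0, -3, 0, 0],
    [0, 0, -2, 0, 0],
    [0, 0, 0, 0, 0],
  ],
)

```text
time_s: 15.55
position: [0.5236, 0.0535, 0.0724]
tool_rot: [[-0.0, 0.986, 0.169], [0.0, 0.169, -0.986], [-1.0, -0.0, -0.0]]
contact_force: [-0.8, -1.1, -0.3]
opening: 0.002
```

```bash
python3 snap.py 10 scene wrist top;  python3 - <<'E'
import cv2,numpy as np
a=cv2.imread("pics/scene10.png")
b=cv2.resize(a[195:305,200:320],None,fx=5,fy=5,interpolation=2)
a=cv2.imread("pics/wrist10.png")
b2=cv2.resize(a[150:370,0:300],None,fx=2.5,fy=2.5,interpolation=2)
cv2.imwrite("pics/z10.png",cv2.resize(np.hstack([b,b2]),(800,326)))
a=cv2.imread("pics/top10.png")
cv2.imwrite("pics/t10.png",cv2.resize(a[190:260,190:310],None,fx=5,fy=5,interpolation=2))
E
```

```text
time_s 15.7
position [0.5236, 0.0534, 0.0724]
tool_rot [[-0.0003, 0.9856, 0.1692], [0.0002, 0.1692, -0.9856], [-1.0, -0.0003, -0.0002]]
contact_force [0.553, -0.6078, 0.3974]
opening -0.0
joint_positions [23.4846, 22.7455, -25.0738, -0.0261, -42.194, 76.2785]
```

View pics/z10.png

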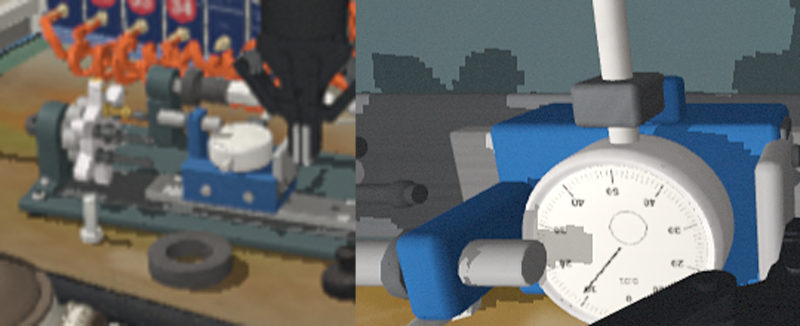

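View pics/t10.png

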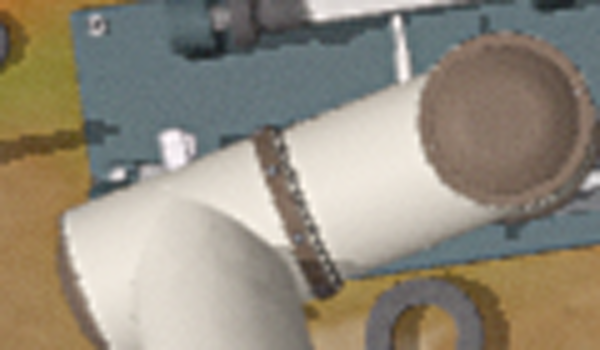

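arm_command(
  deltas=[
    [0, 0, -3, 0, 0],
    [0, 0, -4, 0, 0],
    [0, 0, -4, 0, 0],
    [0, 0, -3, 0, 0],
    [0, 0, -3, 0, 0],
    [0, 0, -2, 0, 0],
    [0, 0, -1, 0, 0],
    [0, 0, 0, 0, 0],
  ],
)

```text
time_s: 16.7
position: [0.5203, 0.0731, 0.0724]
tool_rot: [[-0.0, 0.986, 0.169], [0.0, 0.169, -0.986], [-1.0, -0.0, -0.0]]
contact_force: [-0.8, -1.3, -0.5]
opening: -0.001
```

```bash
python3 snap.py 11 scene;  python3 - <<'E'
import cv2,numpy as np
a=cv2.imread("pics/scene11.png")
cv2.imwrite("pics/z11.png",cv2.resize(a[205:285,190:310],None,fx=6,fy=6,interpolation=2))
E
```

```text
time_s 16.75
position [0.5203, 0.0731, 0.0724]
tool_rot [[-0.0002, 0.9856, 0.1693], [0.0002, 0.1693, -0.9856], [-1.0, -0.0001, -0.0003]]
contact_force [0.1157, -1.4087, -0.0719]
opening -0.0017
joint_positions [25.6967, 22.6696, -25.2088, -0.0238, -42.1243, 74.0688]
```

View pics/z11.png

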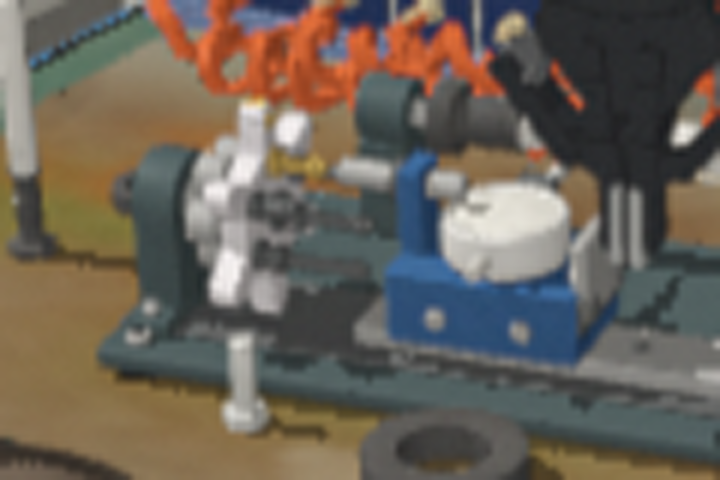

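The rod tip at (335,172) is now a few mm short of the brass tip at (325,165) in the crop. I'll creep in 1 mm steps and watch the force.

arm_command(
  deltas=[
    [0, 0, -1, 0, 0],
    [0, 0, -1, 0, 0],
    [0, 0, -1, 0, 0],
    [0, 0, 0, 0, 0],
  ],
)

```text
time_s: 17.25
position: [0.5198, 0.076, 0.0724]
tool_rot: [[-0.0, 0.986, 0.169], [0.0, 0.169, -0.986], [-1.0, -0.0, -0.0]]
contact_force: [-0.6, -0.9, -0.8]
opening: 0.001
```

arm_command(
  deltas=[
    [0, 0, -1, 0, 0],
    [0, 0, -1, 0, 0],
    [0, 0, 0, 0, 0],
  ],
)

```text
time_s: 17.62
position: [0.5195, 0.078, 0.0724]
tool_rot: [[-0.0, 0.986, 0.169], [0.0, 0.169, -0.986], [-1.0, -0.0, -0.0]]
contact_force: [0.3, -1.5, 0.2]
opening: 0.003
```

arm_command(
  deltas=[
    [0, 0, -1, 0, 0],
    [0, 0, -1, 0, 0],
    [0, 0, 0, 0, 0],
  ],
)

```text
time_s: 18.0
position: [0.5192, 0.08, 0.0724]
tool_rot: [[-0.0, 0.986, 0.169], [0.0, 0.169, -0.986], [-1.0, -0.0, -0.0]]
contact_force: [-0.7, -2.0, -0.7]
opening: -0.002
```

arm_command(
  deltas=[
    [0, 0, -1, 0, 0],
    [0, 0, 0, 0, 0],
  ],
)

```text
time_s: 18.25
position: [0.519, 0.081, 0.0724]
tool_rot: [[-0.0, 0.986, 0.169], [0.0, 0.169, -0.986], [-1.0, -0.0, -0.0]]
contact_force: [-0.3, -2.0, -0.5]
opening: -0.003
```

arm_command(
  deltas=[
    [0, 0, -1, 0, 0],
    [0, 0, 0, 0, 0],
  ],
)

```text
time_s: 18.5
position: [0.5188, 0.0819, 0.0724]
tool_rot: [[-0.0, 0.986, 0.169], [0.0, 0.169, -0.986], [-1.0, -0.0, -0.0]]
contact_force: [-0.8, -0.9, -0.5]
opening: 0.004
```

```bash
python3 snap.py 12 scene;  python3 - <<'E'
import cv2,numpy as np
a=cv2.imread("pics/scene12.png")
cv2.imwrite("pics/z12.png",cv2.resize(a[205:285,190:310],None,fx=6,fy=6,interpolation=2))
E
```

```text
time_s 18.55
position [0.5188, 0.0819, 0.0724]
tool_rot [[-0.0001, 0.9856, 0.1694], [0.0001, 0.1694, -0.9856], [-1.0, -0.0001, -0.0001]]
contact_force [-0.6386, -1.5887, -2.4102]
opening -0.0035
joint_positions [26.6802, 22.6522, -25.2379, -0.0093, -42.1132, 73.0771]
```

View pics/z12.png

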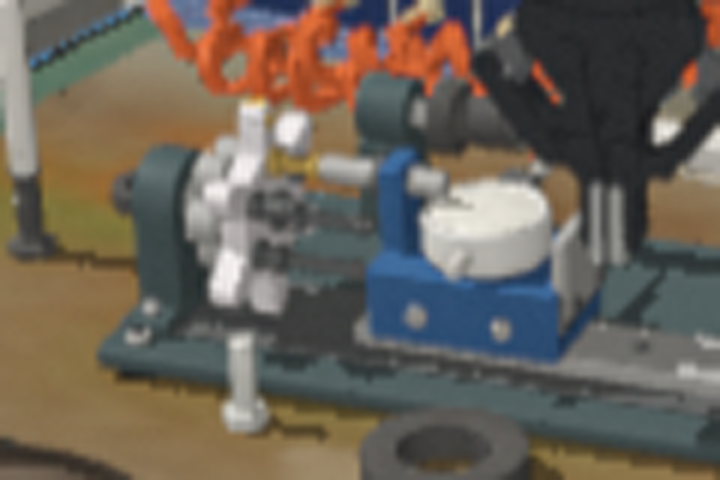

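arm_command(
  deltas=[
    [0, 0, -1, 0, 0],
    [0, 0, 0, 0, 0],
  ],
)

```text
time_s: 18.8
position: [0.5187, 0.0829, 0.0724]
tool_rot: [[-0.0, 0.986, 0.169], [0.0, 0.169, -0.986], [-1.0, -0.0, -0.0]]
contact_force: [-0.4, -1.8, -1.3]
opening: -0.003
```

arm_command(
  deltas=[
    [0, 0, -1, 0, 0],
    [0, 0, 0, 0, 0],
  ],
)

```text
time_s: 19.05
position: [0.5186, 0.0837, 0.0724]
tool_rot: [[-0.0, 0.986, 0.169], [-0.0, 0.169, -0.986], [-1.0, -0.0, 0.0]]
contact_force: [-0.2, -3.0, -1.1]
opening: -0.005
```

arm_command(
  deltas=[
    [0, 0, -1, 0, 0],
    [0, 0, 0, 0, 0],
  ],
)

```text
time_s: 19.3
position: [0.5184, 0.0841, 0.0724]
tool_rot: [[-0.0, 0.986, 0.169], [-0.001, 0.169, -0.986], [-1.0, -0.0, 0.001]]
contact_force: [0.8, -6.1, -0.9]
opening: -0.004
```

Force rose to 6 N and the arm advanced only 0.4 mm of the last 1 mm, so the rod is on the screw. Backing away.

arm_command(
  deltas=[
    [0, 0, 2, 0, 0],
    [0, 0, 4, 0, 0],
    [0, 0, 10, 0, 0],
    [0, 0, 20, 0, 0],
    [0, 0, 20, 0, 0],
    [-20, 0, 0, 0, 0],
    [-50, 0, 0, 0, 0],
    [-50, 0, 0, 0, 0],
    [0, 0, 0, 0, 0],
  ],
)

```text
time_s: 20.42
position: [0.5307, 0.0299, 0.1972]
tool_rot: [[0.01, 0.985, 0.17], [0.003, 0.17, -0.985], [-1.0, 0.011, -0.001]]
contact_force: [-0.6, -0.3, -0.0]
opening: -0.001
```

```bash
python3 snap.py 13 scene wrist top;  python3 - <<'E'
import cv2,numpy as np
a=cv2.imread("pics/scene13.png")
cv2.imwrite("pics/z13.png",cv2.resize(a[205:285,190:310],None,fx=6,fy=6,interpolation=2))
E
```

```text
time_s 20.575
position [0.5272, 0.0293, 0.1917]
tool_rot [[-0.0012, 0.9857, 0.1687], [0.0002, 0.1687, -0.9857], [-1.0, -0.0011, -0.0004]]
contact_force [0.1416, -0.3584, -0.5117]
opening -0.001
joint_positions [20.7707, 14.665, -16.5581, -0.0418, -58.8362, 78.9659]
```

View pics/z13.png

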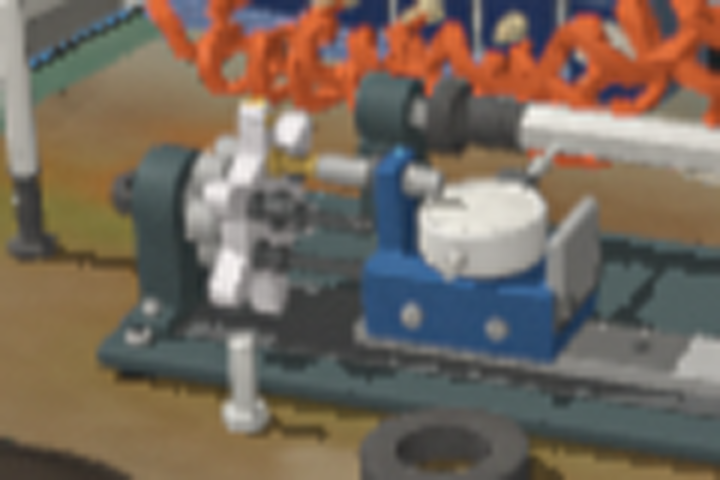

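View pics/wrist13.png

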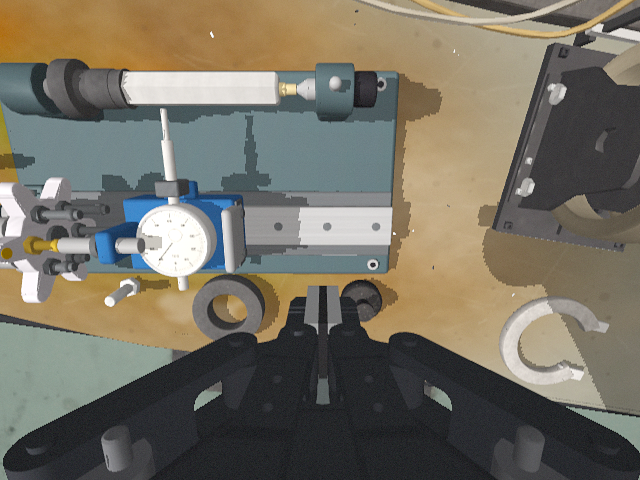

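```bash
python3 - <<'E'
import cv2
a=cv2.imread("pics/wrist13.png")
cv2.imwrite("pics/w13z.png",cv2.resize(a[170:310,0:140],None,fx=4.2,fy=4.2,interpolation=2))
E
```

```text
(no output)
```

View pics/w13z.png

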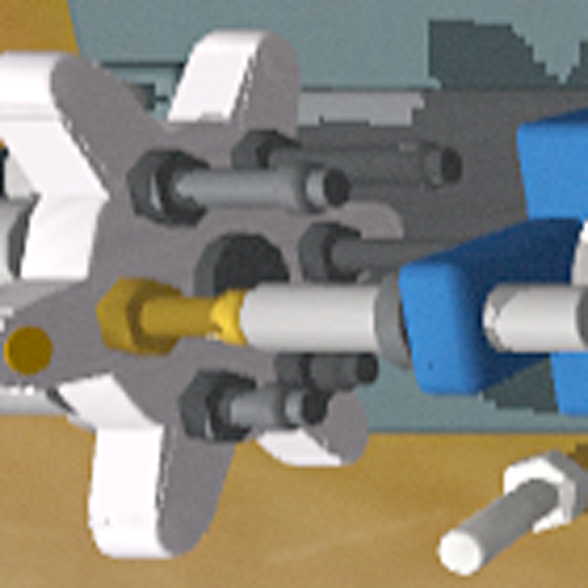

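The rod's end (zoom 245,315) sits on the brass screw's head with no gap, and the yellow-marked lobe is up. The robot is clear and the loose things stand where they were, so I'm handing in.

```bash
python3 -c "
from plant import order
print(order.finish_job())"
```

```text
the job is handed in; nothing more can be done
None
```

The job is handed in, at about 20.6 s on the clock. The brass stop screw is clicked in at the top, and the carriage is left with its stop rod resting against it.

**Wheel:** The pictures showed the brass screw two clicks round on the bench's +x side. Two flicks of the top lobe towards -x (about 5 N each) brought it up, and a picture after each flick confirmed one click. The carriage was still about 90 mm from the screw by my image measurement.

**Carriage:** I pushed it by the steel plate at up to about 50 mm/s, then in 1 mm steps. At the end the force rose to 6 N and the arm advanced only 0.4 mm of the last 1 mm step. I then backed away and lifted clear.

**Last checks:**
- The wrist close-up shows the rod on the brass screw with no visible gap and the yellow-marked lobe up.
- Residual force on the tool was under 1 N, with nothing touched.
- I saw no loose thing shifted, but I judged that by eye and did not measure it.

**Disagreements noticed:**
- The shut fingertips looked to be about level with the TCP in the wrist and scene pictures, not 25 mm ahead as stated. I trusted the pictures, and the contacts fitted that.
- The top and wrist cameras differed by about 5 mm in y for the bench.
- I measured a rod-to-screw gap of about 92 mm, against at most about 85 mm expected if the carriage started at zero.
- I relied on contact force, not these distances, for the final stop.

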